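# Take the spent gas filter out of the incubator and shut the port

## Task

Take the spent gas filter out of the bayonet port on the incubator's sloping front: turn it anticlockwise as far as it goes and lift it straight out. Stand it upright on its foot in the steel tray, beside the cartridge that is already there, then swing the black dust flap down until it is fully shut over the empty port. Leave the other cartridge, the bottle and the stack of dishes standing where they are.

Things in the scene. Friction and masses are not known exactly. Their poses are not given: they have to be found in the camera images.
- incubator: Fixed white benchtop incubator, 300 deep (x), 400 wide (y), 171 high. Origin: centre of its underside; -x is its front, facing roughly to the robot's right. The front face is 85 high; from its top edge a flat console slopes up and back at 35 deg from horizontal for 125 (level). Two black lids on top, |y| 8 to 188, x -10 to 145, reach 187; their ball handles at x = 0, |y| 88 to 180, reach 217.
- port: Bayonet port in the console (fixed). Origin: centre of its mouth on the console's surface, 97 in front of the incubator's origin, 122 up. z: out along the port's axis, square to the console, 35 deg from vertical, leaning to the front; x: up the slope; y: to the left. Bore 51 wide; its 7 thick lip holds down the two lugs.
- green_mark (a point): Green mark on the console, 48 from the port's centre at +37 deg from its x (anticlockwise seen from outside). In line with it are two notches in the lip, 18 wide, on either side of the bore: there the lugs can come out. Stops let the bar turn from -37 deg (locked, red mark) to +40 deg (free); the lugs are free from about +34 deg. Turning meets only light friction.
- filter: The spent cartridge, loose, 0.14 to 0.28 kg, 96 long, locked in the port. Origin: centre of its foot; z towards the grip. White plug 48 wide, from the foot to 52; blue flange 68 wide, 52 to 60; grip bar 60 to 96. Two lugs 12 wide, 34 to 43 from the foot, out to 31 from the axis, in line with the bar. Seated, the flange lies on the console: foot 52 below the port's origin; 52 of lift clears it.
- filter_grip (a point): Middle of the cartridge's blue grip bar, 80 from the foot (axes as filter). The bar is 60 long along x, 18 thick along y (grip across the 18), 36 high, 60 to 96 from the foot, with a white tick at its +x end. At the start its x is at -34 to -20 deg from the port's x; turn it anticlockwise (seen from outside), 55 to 74 deg, to the stop, then lift along the port's z.
- flap (a joint): Hinge of the black dust flap, rad: 0 = fully shut, flat over the port; grows as it opens. Starts at 1.9 to 2.4, standing about upright above the port (2.18 = vertical); limit 2.6. The hinge is stiff (0.1 N m): the 90 g flap stays where it is left and must be pushed all the way down, below 0.06. It cannot shut while a cartridge is in the port.
- flap_hinge (a point): Middle of the flap's hinge line, which runs along the port's y, 67 up the slope (x) from the port's centre and 4.5 above the console (z).
- flap_edge (a point): Middle of the flap's free edge, mid-thickness, 115 from the hinge line (a pull lip 50 wide reaches 123). The flap is a flat black plate 96 wide, 5 thick. Shut, it lies flat 2 above the console.
- tray: Steel tray, fixed, open on top, 135 (x) by 250 (y) outside, walls 3 thick and 28 high, floor 3 thick. Origin: centre of its underside. It stands on the table before the incubator's front, side by side with the warmer, nearer to the robot or farther.
- old_filter: Bystander: an earlier cartridge with a yellowed plug, loose, same shape and size as the spent one, standing on its foot in the tray, within 50 of the tray's centre along y, turned any way; the longer end of the tray has room for one more. Origin: centre of its foot.
- warmer: Bystander: flat dish warmer, fixed, 130 (x) by 190 (y), 42 high, white with an aluminium top, beside the tray. Origin: centre of its underside.
- dishes: Bystander: stack of four clear dishes, loose, 60 wide, 48 high, on the warmer. Origin: centre of its underside.
- bottle: Bystander: amber media bottle with orange cap, loose, 54 wide, 125 high, standing on the table between the incubator and the tray or warmer. Origin: centre of its underside.
There are look-alikes about, which are no part of the job. Leave any pink, turquoise or yellow look-alike of the filter alone.

How it is judged:
By the outcome, as a careful person would: the job done as asked, in the order asked, and still so for the second after the job is handed in, with the robot touching nothing.
It also fails if it takes over 62 s, if anything falls off the work surface, if the arm or the gripper's body presses on something with over 40 N, if the wrist force passes 120 N, or if a joint passes its speed limit or range.

## Robot

A 6-joint arm with a two-finger parallel gripper is mounted at the origin on the work surface. World frame = base frame: x ahead of the robot, y to its left, z up, the work surface at z = 0. Lengths are in m, angles in rad, forces in N, time in s.
With the tool pointing down it reaches from about 0.25 to 0.725 m from the base axis. Payload 4 kg.
Tool frame: the origin (TCP) lies on the centre line of the jaws, within the pads' length; the fingertips stand 22 mm ahead of it and the grasp point (between the pads) lies 3 mm ahead of it; z points along the fingers, y is the line along which they close (so a half turn about z gives the same grasp; the last joint's range is limited). The gripper opens to 85 mm and grips with 20 to 120 N. Pads are 22 mm wide; open, the fingers measure 114 mm over their backs; the gripper's body (76 mm by 85 mm) begins 54 mm behind the grasp point. The pads swing forward as they close: fully open they stand 13 mm farther back than shut.
Start: joints at [-1.102, 0.241, 0.005, 1.335, 0, 1.571], TCP at [0.226, -0.446, 0.253] pointing down, gripper open.
Joint ranges: [-2.72, 2.72], [-1.05, 1.87], [-1.09, 1.28], [-1.99, 2.15], [-1.42, 1.44], [-3.14, 3.14]. Speed limits (rad/s): [2.79, 2.79, 3.14, 3.14, 3.14, 3.14].

## Interface

Orientations are given as a unit quaternion [x, y, z, w].
In Python, from workcell import bot gives the robot as it stands.
- The arm moves only by the shell command python3 -m inch 'ROWS'. ROWS is JSON, one flat list of numbers, 7 for each row, row after row: the shift along the world's x, y, z in mm, then the turn, a rotation vector about the world's x, y, z in rad, then the opening in per cent of the stroke, from 0 (shut) to 100 (fully open). A call has 1 to 8 rows; each row is the pose to reach, as a shift and turn from the pose commanded when the call began; what a row does not reach only later rows make up. A row lasts 1/12 s, in which the tool goes at most 41.7 mm and 7.16 degrees, less where a joint would pass 70% of its speed; a pose out of reach is approached as far as the arm can. A call with a gripper value outside its range is refused whole. The fingers move at their own pace and stop on an object; the grip force is fixed at half the most. Time passes only in rows, so rows that repeat a pose let the fingers close. It gives the time, the measured TCP pose, the force, the opening and the grip force at its end, in the units of the state.
- bot.get_obs(): the state, without advancing time (a new reading comes with each control period).
- bot.camera(name): name is "scene" or "top" or "wrist"; returns the picture (400x640x3 uint8, blue, green, red); there is no depth.
- bot.camera_info(name): a dict with "intrinsics" (3x3 intrinsics, pixels), "distortion" ([k1, k2, p1, p2, k3] as OpenCV has them; the pictures are not rectified), "camera_from_world" (4x4, takes a point from world to camera coordinates); the wrist camera has in their place "hand_eye" (4x4, takes a point from camera to tool coordinates, whose origin is the TCP and whose axes are the flange's). Camera axes: x right, y down, z forward; pixel columns grow to the right and rows downward; lengths in m; the calibration is good to about 2 mm. A picture is of the moment at which its call begins: read the wrist's pose just before it. camera_info takes no time and is no camera call.
- bot.job_done(): hands the job in; it is judged then, once.
Trained networks look in the newest picture that a camera, given by its name, has taken for a name from the list of things; names that differ only in an ending like _2 or _b are one class to them, and where a whole thing is asked for, a point or a joint stands for the part that bears it (a point fixed in the world has none). Each returns a list of dicts, best first, with "confidence" (0 to 1); they miss things now and then, are a little off and sometimes report something else, mostly with a low value. They report only what shows in the picture. A call takes as long as a camera call. They do not tell look-alikes from the thing itself.
- bot.silhouettes(camera, target): "mask" (400x640 bool, what is visible of it) and "uv" ([column, row] in pixels, amid what is visible of it).
- bot.spot_point(camera, target): "uv" ([column, row] in pixels: a listed point, or the origin of a listed thing).
The state is a dict: "clock": time; "joint_pos": joint angles; "joint_vel": joint speeds; "tau": joint torques, N m; "eef_pos": TCP position; "tool_rot": TCP orientation; "ft_force": force on the tool from outside, world axes, zero at the start; "ft_torque": the same for the moment, N m; "grip_width": finger opening in m; "grasp_force": force on a finger pad.
Only numpy, scipy, OpenCV 4.12 (cv2) and the standard library are available. Lean on these libraries where they do the work, as an engineer would, in place of code of your own. Each camera call takes 0.05 s, during which the arm holds its last target. There are 200 camera calls.

## Working session

There is one attempt and no reset: what is moved stays moved. The work goes in short steps, Python scripts to look and compute and a shell command to move; the robot and the scene stay as the last step left them, time stands still between calls to the robot, and variables do not carry over. Pictures are saved under pics/ and viewed, at most 11 in all, crops included, and the job is handed in when it is done.

```bash
ls; mkdir -p pics; cat > h.py <<'E'
import numpy as np, cv2
from workcell import bot
from scipy.spatial.transform import Rotation as R
def ext(c):
    i=bot.camera_info(c); K=np.array(i["intrinsics"]);D=np.array(i["distortion"])
    if "hand_eye" in i:
        o=bot.get_obs(); T=np.eye(4);T[:3,:3]=R.from_quat(o["tool_rot"]).as_matrix();T[:3,3]=o["eef_pos"]
        return K,D,np.linalg.inv(T@np.array(i["hand_eye"]))
    return K,D,np.array(i["camera_from_world"])
def proj(c,P):
    K,D,E=ext(c); return cv2.projectPoints(np.atleast_2d(P).astype(float),cv2.Rodrigues(E[:3,:3])[0],E[:3,3],K,D)[0][:,0]
def ray(e,uv):
    K,D,E=e; p=cv2.undistortPoints(np.array([[uv]],float),K,D)[0,0]
    d=E[:3,:3].T@np.array([p[0],p[1],1]); return -E[:3,:3].T@E[:3,3], d/np.linalg.norm(d)
def onz(e,uv,z):
    o,d=ray(e,uv); return o+d*(z-o[2])/d[2]
def tri(rs):
    A=sum(np.eye(3)-np.outer(d,d) for o,d in rs); b=sum((np.eye(3)-np.outer(d,d))@o for o,d in rs)
    X=np.linalg.solve(A,b); return X,max(np.linalg.norm((np.eye(3)-np.outer(d,d))@(X-o)) for o,d in rs)
E
cat > a.py <<'E'
from h import *
np.set_printoptions(precision=3,suppress=True)
for c in("scene","top"): cv2.imwrite(f"pics/{c}0.png",bot.camera(c))
es={c:ext(c) for c in("scene","top")}
for n in "incubator port green_mark filter filter_grip flap flap_hinge flap_edge tray old_filter warmer dishes bottle".split():
    rs={}
    for c in es:
        r=bot.spot_point(c,n) if n!="flap" else []
        rs[c]=[(np.round(q["uv"]).astype(int).tolist(),round(q["confidence"],2)) for q in r[:4]]
    print(n,rs, end=" ")
    if rs["scene"] and rs["top"]: print(*tri([ray(es[c],rs[c][0][0]) for c in es]))
    else: print()
o=bot.get_obs(); print(o["clock"],o["tool_rot"],o["grip_width"])
E
python3 a.py
```

```text
pics
incubator {'scene': [], 'top': []} 
port {'scene': [([308, 201], 0.81), ([252, 250], 0.58)], 'top': [([331, 206], 0.94)]} [0.548 0.066 0.115] 0.0009508723960786215
green_mark {'scene': [([313, 186], 0.63)], 'top': [([315, 216], 0.96)]} [0.514 0.101 0.136] 0.002373916203459172
filter {'scene': [([383, 284], 0.56), ([404, 184], 0.41)], 'top': [([316, 117], 0.91), ([321, 207], 0.85), ([220, 320], 0.75), ([190, 232], 0.71)]} [0.833 0.134 0.028] 0.005617557217386161
filter_grip {'scene': [([359, 298], 0.92), ([303, 192], 0.78), ([415, 195], 0.55)], 'top': [([338, 204], 0.71), ([254, 314], 0.68), ([198, 201], 0.56), ([341, 110], 0.56)]} [ 0.659  0.103 -0.192] 0.07233303526275804
flap {'scene': [], 'top': []} 
flap_hinge {'scene': [([323, 181], 0.91)], 'top': [([309, 197], 0.58)]} [0.552 0.116 0.17 ] 0.004178940010451354
flap_edge {'scene': [([320, 145], 0.75)], 'top': [([317, 186], 0.66)]} [0.552 0.101 0.283] 0.0016724036152065496
tray {'scene': [([185, 239], 0.63)], 'top': [([448, 267], 0.57)]} [ 0.428 -0.27   0.005] 0.0012246621246005715
old_filter {'scene': [([188, 246], 0.93)], 'top': [([450, 258], 0.77)]} [ 0.454 -0.272  0.   ] 0.0036699956427724313
warmer {'scene': [([202, 289], 0.82)], 'top': [([446, 197], 0.55)]} [ 0.628 -0.264 -0.006] 0.0008916691639740632
dishes {'scene': [([200, 277], 0.81), ([303, 195], 0.16)], 'top': [([452, 190], 0.65)]} [ 0.636 -0.263  0.044] 0.0023057411450888928
bottle {'scene': [([254, 248], 0.96)], 'top': [([392, 221], 0.95), ([320, 209], 0.25)]} [ 0.545 -0.106  0.003] 0.00517324090831353
1.3 [ 0.973  0.232 -0.    -0.   ] 0.08559008995353123
```

View pics/scene0.png

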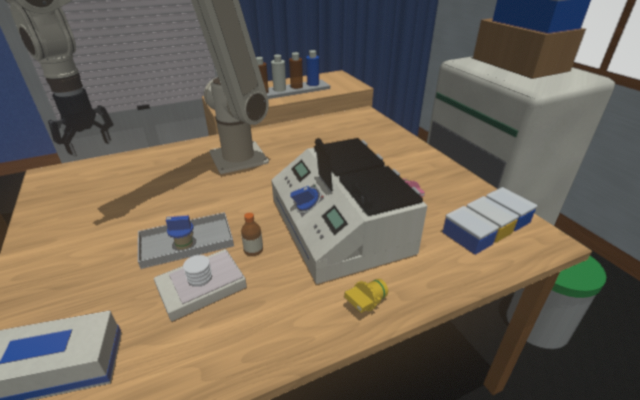

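View pics/top0.png

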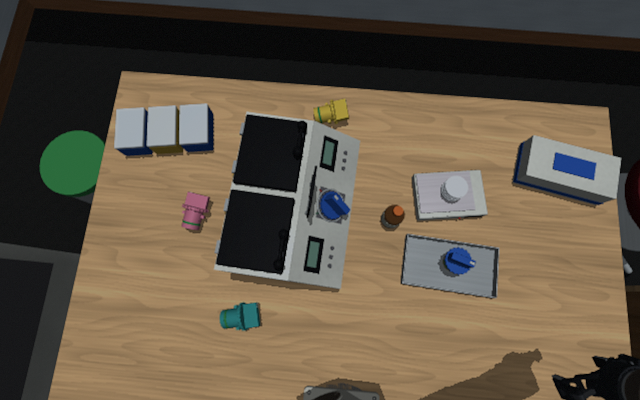

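The picture shows five candidates (top view pixels): blue in port (333,206), old filter in tray (458,262), yellow (331,112), pink (195,212), turquoise (240,317). The blue one in the port, scene (303,195), is the target. I'll move to a view in front of it.

```bash
python3 -m inch '[324,346,117,0.6,0,0,100,324,346,117,0.6,0,0,100,324,346,117,0.6,0,0,100,324,346,117,0.6,0,0,100,324,346,117,0.6,0,0,100,324,346,117,0.6,0,0,100,324,346,117,0.6,0,0,100,324,346,117,0.6,0,0,100]'
```

```text
clock: 1.97
eef_pos: [0.4484, -0.2089, 0.3324]
tool_rot: [0.929, 0.221, 0.068, -0.288]
ft_force: [1.3, 0.0, 0.3]
grip_width: 0.085
grasp_force: 0.0
```

```bash
python3 - <<'E'
from h import *
e=ext("top")
for uv in [(341,288),(358,140)]: print(onz(e,uv,.085))
E
```

```text
[0.34680378 0.02379311 0.085     ]
[0.74483701 0.00545294 0.085     ]
```

```bash
python3 -m inch '[102,105,38,0,0,0,100,102,105,38,0,0,0,100,102,105,38,0,0,0,100,102,105,38,0,0,0,100,102,105,38,0,0,0,100,102,105,38,0,0,0,100]'
cat >> h.py <<'E'
def frame(px,py,yaw):
    c,s=np.cos(yaw),np.sin(yaw); a=np.radians(35); xi=np.array([c,s,0]); z=np.array([0,0,1.])
    X=np.cos(a)*xi+np.sin(a)*z; Z=-np.sin(a)*xi+np.cos(a)*z
    return np.array([px,py,.122]),np.column_stack([X,np.cross(Z,X),Z])
E
cat > b.py <<'E'
from h import *
im=bot.camera("wrist"); cv2.imwrite("pics/w1.png",im); e=ext("wrist")
P,F=frame(.5484,.0676,np.radians(87.4))
pts={"port":[0,0,0],"green_mark":[.048*np.cos(.646),.048*np.sin(.646),0],"flap_hinge":[.067,0,.0045]}
for n,q in pts.items():
    r=bot.spot_point("wrist",n); print(n,[(np.round(k["uv"],1),round(k["confidence"],2)) for k in r[:3]],proj("wrist",P+F@np.array(q)))
for n in("filter_grip","filter","flap_edge"):
    r=bot.spot_point("wrist",n); print(n,[(np.round(k["uv"],1),round(k["confidence"],2)) for k in r[:3]])
print("grip pred",proj("wrist",P+F@np.array([0,0,.028])))
print(bot.get_obs()["joint_pos"],bot.get_obs()["clock"],bot.camera_info("wrist")["hand_eye"])
E
python3 b.py
```

```text
clock: 2.47
eef_pos: [0.5497, -0.1035, 0.3711]
tool_rot: [0.929, 0.224, 0.068, -0.287]
ft_force: [-0.4, -0.2, -0.3]
grip_width: 0.0851
grasp_force: 0.0
port [] [[314.99476457 161.14852891]]
green_mark [(array([281.8, 171. ]), 0.83), (array([617.2, 245.2]), 0.57)] [[281.05005943 165.75667554]]
flap_hinge [(array([271.1, 142.5]), 0.93)] [[271.37359768 137.91229684]]
filter_grip [(array([316. , 166.8]), 0.78)]
filter [(array([320.8, 158.1]), 0.72), (array([194.5, 236.4]), 0.47)]
flap_edge [(array([207.1, 119.4]), 0.92), (array([442.1, 222.8]), 0.4)]
grip pred [[314.54435145 165.08196001]]
[-0.45004382  0.52652832  0.59132144  1.92427959  0.5338504   2.14555915] 2.8167 [[-1.06853768e-04 -9.63551917e-01 -2.67521386e-01  6.71679305e-02]
 [ 9.99999754e-01  8.25491234e-05 -6.96744700e-04 -1.28745818e-04]
 [ 6.93433348e-04 -2.67521395e-01  9.63551671e-01 -1.21191907e-01]
 [ 0.00000000e+00  0.00000000e+00  0.00000000e+00  1.00000000e+00]]
```

View pics/w1.png

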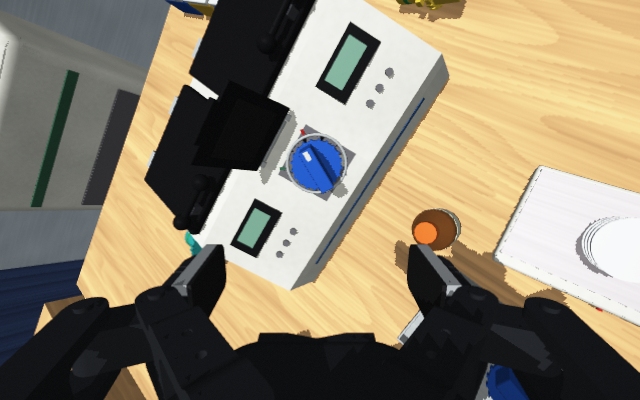

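The wrist view shows the incubator with the blue bar in the port around (316,166), its tick at about (305,155), the flap open at (235,125), and the bottle at (430,232). One close crop to check the choice and the angle.

```bash
python3 - <<'E'
from h import *
im=cv2.imread("pics/w1.png")[110:220,250:390]; cv2.imwrite("pics/w1c.png",cv2.resize(im,None,fx=5,fy=5,interpolation=cv2.INTER_CUBIC))
P,F=frame(.5484,.0676,np.radians(87.4))
for a in(-20,-27,-34):
    t=np.radians(a); d=np.array([np.cos(t),np.sin(t),0])
    p=proj("wrist",[P+F@(d*s+[0,0,.044]) for s in(-.03,.03)]); print(a,(p-[250,110])*5)
E
```

```text
-20 [[399.13048599 374.30533717]
 [242.58870091 198.12198272]]
-27 [[387.74599589 382.69939513]
 [254.13571428 189.09147168]]
-34 [[375.4396554  389.67971951]
 [266.75630125 181.53262985]]
```

View pics/w1c.png

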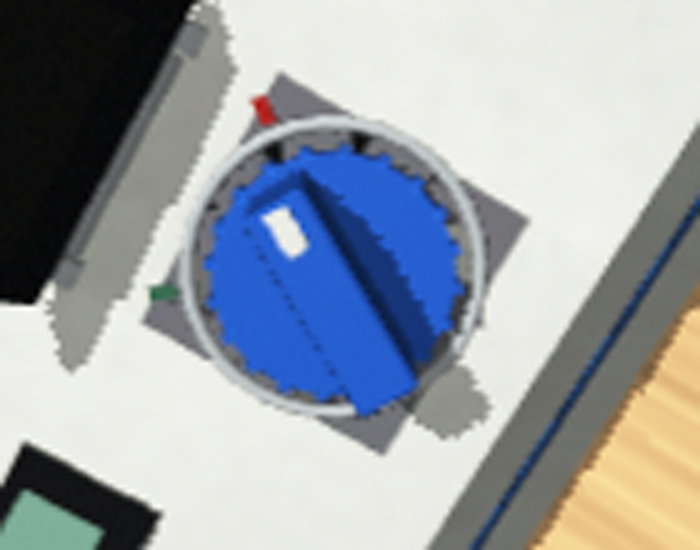

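The crop shows the blue bar with its white tick at crop (285,232), right by the red mark at (262,108); it's the target, at about -32°. Green mark is at (162,293). Working out the pre-grasp.

```bash
cat > g.py <<'E'
from h import *
import sys
np.set_printoptions(precision=3,suppress=True)
def target(P,F,ang,h,flip):
    t=np.radians(ang); bx=F@[np.cos(t),np.sin(t),0]; by=np.cross(F[:,2],bx); z=-F[:,2]
    y=by*(-1 if flip else 1); M=np.column_stack([np.cross(y,z),y,z])
    return P+F[:,2]*(h+.003),M      # TCP is 3mm behind grasp point
def delta(P,F,ang,h,flip):
    o=bot.get_obs(); p,M=target(P,F,ang,h,flip)
    return (p-o["eef_pos"])*1000,(R.from_matrix(M)*R.from_quat(o["tool_rot"]).inv()).as_rotvec()
E
python3 - <<'E'
from g import *
P,F=frame(.5484,.0676,np.radians(87.4))
for f in(0,1):
  for a in(-32,40):
    p,M=target(P,F,a,.14,f); q=R.from_quat(bot.get_obs()["tool_rot"])
    print(f,a,*delta(P,F,a,.14,f),"toolframe",(q.inv()*R.from_matrix(M)).as_rotvec())
ps=[P+F@np.array([.067-np.cos(t)*.115,0,.0045+np.sin(t)*.115]) for t in(1.9,2.0,2.1,2.2,2.3,2.4)]
print(proj("wrist",ps))
E
```

```text
0 -32 [  -3.929   91.619 -131.871] [ 0.039  1.491 -2.17 ] toolframe [0.035 0.012 2.633]
0 40 [  -3.929   91.619 -131.871] [ 0.027  0.766 -1.144] toolframe [0.017 0.024 1.377]
1 -32 [  -3.929   91.619 -131.871] [ 0.003 -0.31   0.404] toolframe [-0.009  0.026 -0.508]
1 40 [  -3.929   91.619 -131.871] [-0.016 -1.019  1.441] toolframe [-0.026  0.018 -1.765]
[[222.256 131.879]
 [213.73  126.251]
 [206.137 120.891]
 [199.595 115.894]
 [194.188 111.343]
 [189.956 107.299]]
```

```bash
python3 -m inch '[-4,92,-132,0.003,-0.31,0.404,100,-4,92,-132,0.003,-0.31,0.404,100,-4,92,-132,0.003,-0.31,0.404,100,-4,92,-132,0.003,-0.31,0.404,100,-4,92,-132,0.003,-0.31,0.404,100,-4,92,-132,0.003,-0.31,0.404,100]'
sed -i 's/w1.png/w2.png/' b.py; python3 b.py
```

```text
clock: 3.32
eef_pos: [0.543, -0.0119, 0.2375]
tool_rot: [0.844, 0.444, 0.15, -0.261]
ft_force: [0.7, -1.0, 1.1]
grip_width: 0.0858
grasp_force: 0.0
port [] [[315.77215667 192.077982  ]]
green_mark [(array([271.1, 172.9]), 0.68)] [[264.39245746 173.43255968]]
flap_hinge [(array([278.1, 125.7]), 0.92)] [[272.37188226 127.90707829]]
filter_grip [(array([605.6,  54.3]), 0.68)]
filter [(array([530.2,  30.3]), 0.79), (array([319.2, 180.3]), 0.71)]
flap_edge [(array([178. ,  26.7]), 0.69)]
grip pred [[315.42240787 200.70181283]]
[-0.31425852  0.4397683   0.11872528  1.42952755  0.58549223  1.8043547 ] 3.6667 [[-1.23835532e-04 -9.63662791e-01 -2.67121715e-01  6.72942612e-02]
 [ 9.99999587e-01  1.21150473e-04 -9.00651917e-04 -2.91065528e-04]
 [ 9.00286662e-04 -2.67121716e-01  9.63662378e-01 -1.21203682e-01]
 [ 0.00000000e+00  0.00000000e+00  0.00000000e+00  1.00000000e+00]]
```

View pics/w2.png

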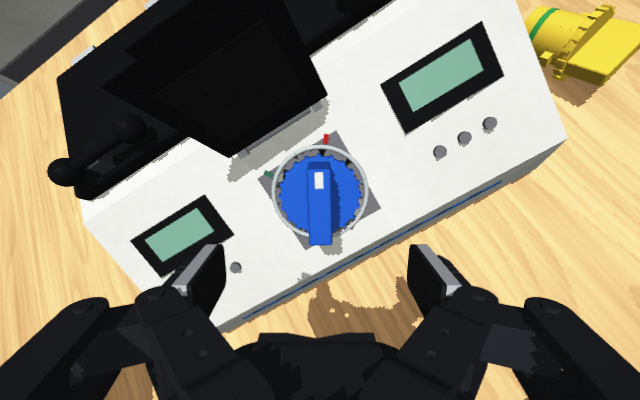

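```bash
python3 - <<'E'
from g import *
P,F=frame(.5484,.0676,np.radians(87.4))
p,M=target(P,F,-32,.034,1)
print(M[:,1],*delta(P+M[:,1]*.003,F,-32,.034,1), P+M[:,1]*.003)
E
```

```text
[ 0.827 -0.472 -0.304] [  3.65   58.967 -89.152] [ 0.002  0.004 -0.   ] [0.551 0.066 0.121]
```

```bash
python3 -m inch '[1,20,-30,0,0,0,100,2,40,-60,0,0,0,100,3,50,-75,0,0,0,100,4,59,-89,0,0,0,100,4,59,-89,0,0,0,100,4,59,-89,0,0,0,100]'; python3 - <<'E'
from h import *
cv2.imwrite("pics/w3.png",bot.camera("wrist"))
E
```

```text
clock: 4.17
eef_pos: [0.5491, 0.0462, 0.1503]
tool_rot: [0.844, 0.444, 0.151, -0.259]
ft_force: [0.0, -0.5, 1.5]
grip_width: 0.0854
grasp_force: 0.0
```

View pics/w3.png

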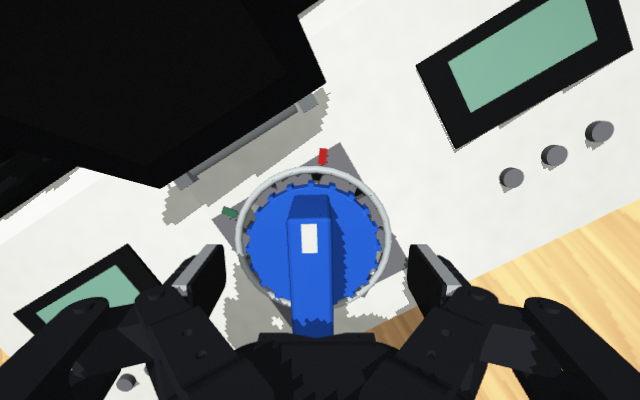

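Bar spans columns 288–331 (centre 310) against a jaw centre of 316: about 2.5 mm to correct. Then close.

```bash
python3 -m inch '[-2,1,1,0,0,0,100,-2,1,1,0,0,0,0,-2,1,1,0,0,0,0,-2,1,1,0,0,0,0,-2,1,1,0,0,0,0,-2,1,1,0,0,0,0,-2,1,1,0,0,0,0,-2,1,1,0,0,0,0]'
```

```text
clock: 4.88
eef_pos: [0.5474, 0.0468, 0.1515]
tool_rot: [0.844, 0.444, 0.152, -0.259]
ft_force: [-1.6, -2.9, 1.7]
grip_width: 0.0173
grasp_force: 58.8
```

```bash
python3 -m inch '[0,0,0,-0.003,-0.069,0.098,0,0,0,0,-0.006,-0.137,0.197,0,0,0,0,-0.009,-0.206,0.295,0,0,0,0,-0.012,-0.275,0.393,0,0,0,0,-0.012,-0.275,0.393,0]'
```

```text
clock: 5.3
eef_pos: [0.5473, 0.0459, 0.1509]
tool_rot: [0.714, 0.633, 0.209, -0.214]
ft_force: [-0.6, -4.3, 1.0]
grip_width: 0.0174
grasp_force: 58.7
```

Forces are small; continuing to the stop.

```bash
python3 -m inch '[0,0,0,-0.003,-0.069,0.098,0,0,0,0,-0.006,-0.137,0.197,0,0,0,0,-0.009,-0.206,0.295,0,0,0,0,-0.012,-0.275,0.393,0,0,0,0,-0.015,-0.344,0.491,0,0,0,0,-0.018,-0.412,0.59,0,0,0,0,-0.02,-0.44,0.63,0,0,0,0,-0.02,-0.44,0.63,0]'; python3 - <<'E'
from g import *
o=bot.get_obs(); print(o["ft_torque"],o["joint_pos"])
P,F=frame(.5484,.0676,np.radians(87.4)); print((F.T@R.from_quat(o["tool_rot"]).as_matrix()))
E
```

```text
clock: 5.97
eef_pos: [0.547, 0.0455, 0.1507]
tool_rot: [0.426, 0.854, 0.273, -0.121]
ft_force: [-0.9, -6.5, 1.4]
grip_width: 0.017
grasp_force: 58.7
[-1.679  0.304 -0.076] [-0.21   0.474 -0.074  1.136  0.598  0.68 ]
[[ 0.771  0.637 -0.004]
 [ 0.637 -0.771 -0.   ]
 [-0.003 -0.002 -1.   ]]
```

```bash
python3 -m inch '[0,0,0,-0.001,-0.017,0.025,0,0,0,0,-0.001,-0.017,0.025,0,0,-3,4,-0.001,-0.017,0.025,0,-0.3,-6,8,-0.001,-0.017,0.025,0,-0.5,-11,16,-0.001,-0.017,0.025,0,-0.5,-11,16,-0.001,-0.017,0.025,0]'
```

```text
clock: 6.47
eef_pos: [0.5467, 0.0361, 0.1673]
tool_rot: [0.412, 0.86, 0.276, -0.118]
ft_force: [-1.3, -1.0, -1.4]
grip_width: 0.0171
grasp_force: 61.1
```

```bash
python3 -m inch '[-1,-11,16,0,0,0,0,-1,-23,33,0,0,0,0,-2,-34,49,0,0,0,0,-2,-46,66,0,0,0,0,-2,-57,82,0,0,0,0,-2,-57,82,0,0,0,0]'
python3 - <<'E'
from g import *
e=ext("top"); es=ext("scene"); im=cv2.imread("pics/top0.png")
C=np.array([onz(e,u,.028) for u in[(405,236),(497,246),(495,297),(402,288)]]); print(C)
print("centre",C.mean(0),"old foot",onz(e,(450,258),.003),"scene foot",onz(es,(188,246),.003))
m=[k for k in bot.silhouettes("top","old_filter")]
for k in m: print(k["confidence"],k["uv"])
for k in bot.silhouettes("top","tray"): 
    print(k["confidence"]); c=max(cv2.findContours(k["mask"].astype(np.uint8),0,2)[0],key=cv2.contourArea); print(cv2.minAreaRect(c),cv2.boxPoints(cv2.minAreaRect(c)))
print("bottle",onz(e,(392,221),0)); o=bot.get_obs(); print(o["joint_pos"],o["eef_pos"])
cv2.imwrite("pics/tc.png",cv2.resize(im[160:320,360:520],None,fx=4,fy=4,interpolation=cv2.INTER_CUBIC)[:600])
E
```

```text
clock: 6.97
eef_pos: [0.5462, -0.0226, 0.2521]
tool_rot: [0.412, 0.86, 0.277, -0.115]
ft_force: [1.0, 0.4, -1.4]
grip_width: 0.0172
grasp_force: 61.2
[[ 0.5   -0.143  0.028]
 [ 0.493 -0.393  0.028]
 [ 0.358 -0.385  0.028]
 [ 0.361 -0.14   0.028]]
centre [ 0.428 -0.265  0.028] old foot [ 0.453 -0.274  0.003] scene foot [ 0.459 -0.268  0.003]
0.82 [457.3, 258.6]
0.77
((450.2752380371094, 265.0506286621094), (98.36575317382812, 51.30303192138672), 8.035711288452148) [[397.989 283.575]
 [405.161 232.776]
 [502.561 246.526]
 [495.389 297.326]]
0.34
((448.4805603027344, 194.188720703125), (47.09560775756836, 73.04497528076172), 86.42366790771484) [[410.56  172.965]
 [483.463 168.409]
 [486.401 215.412]
 [413.498 219.969]]
bottle [ 0.544 -0.111  0.   ]
[-0.327  0.44   0.141  1.463  0.583  0.51 ] [ 0.545 -0.021  0.249]
```

View pics/tc.png

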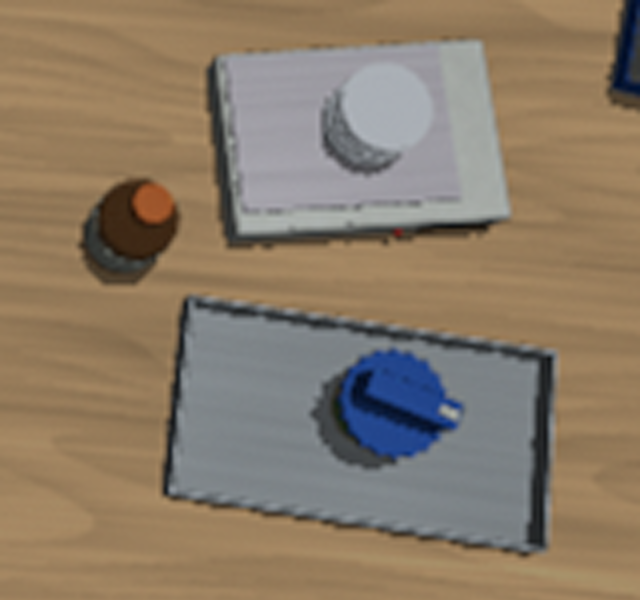

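```bash
python3 - <<'E'
from g import *
e=ext("top")
C=np.array([onz(e,u,.028) for u in[(407,234.5),(498.3,248),(496.3,297.8),(401.5,283.5)]])
c=C.mean(0); yd=(C[0]+C[3]-C[1]-C[2])[:2]; yd/=np.linalg.norm(yd); xd=np.array([yd[1],-yd[0]])
print(C,c,yd)
B=lambda p:np.array([(p-c)[:2]@xd,(p-c)[:2]@yd])*1000
for n,u,z in(("flange",(458,261),.063),("foot",(450,258),.003),("sil",(457.3,258.6),.055)): p=onz(e,u,z); print(n,p,B(p))
for s in(0.078,0.075): print("tgt",c[:2]+yd*s)
tg=c[:2]+yd*.075
M=np.column_stack([np.cross([xd[0],xd[1],0],[0,0,-1]),[xd[0],xd[1],0],[0,0,-1.]])
o=bot.get_obs(); q=R.from_quat(o["tool_rot"])
print("d",(np.append(tg,.25)-o["eef_pos"])*1000,(R.from_matrix(M)*q.inv()).as_rotvec(),(q.inv()*R.from_matrix(M)).as_rotvec())
E
```

```text
[[ 0.504 -0.149  0.028]
 [ 0.488 -0.396  0.028]
 [ 0.356 -0.388  0.028]
 [ 0.372 -0.138  0.028]] [ 0.43  -0.268  0.028] [0.065 0.998]
flange [ 0.441 -0.275  0.063] [10.779 -6.86 ]
foot [ 0.453 -0.274  0.003] [23.08  -5.011]
sil [ 0.447 -0.276  0.055] [17.73  -7.364]
tgt [ 0.435 -0.19 ]
tgt [ 0.435 -0.193]
d [-109.735 -172.114    1.015] [-0.57   0.253 -0.718] [ 0.215 -0.586  0.718]
```

```bash
python3 -m inch '[0,-10,35,-0.07,0.03,-0.09,0,-20,-40,45,-0.143,0.063,-0.18,0,-40,-65,45,-0.214,0.095,-0.269,0,-60,-90,45,-0.285,0.126,-0.359,0,-80,-115,45,-0.356,0.158,-0.449,0,-100,-140,45,-0.428,0.19,-0.539,0,-120,-170,45,-0.5,0.22,-0.628,0,-120,-170,45,-0.57,0.253,-0.718,0]'
python3 -m inch '[0,0,0,0,0,0,0,0,0,0,0,0,0,0]'
cat > c.py <<'E'
from g import *
xd=np.array([.998,-.065,0]); M=np.column_stack([np.cross(xd,[0,0,-1]),xd,[0,0,-1.]])
o=bot.get_obs(); q=R.from_quat(o["tool_rot"])
print((np.array([.425,-.19,.097])-o["eef_pos"])*1000,(R.from_matrix(M)*q.inv()).as_rotvec(),o["joint_pos"])
E
python3 c.py; python3 - <<'E'
from h import *
a=bot.camera("scene")[150:310,100:320]; cv2.imwrite("pics/s4.png",cv2.resize(a,None,fx=3.6,fy=3.6,interpolation=cv2.INTER_CUBIC))
E
```

```text
clock: 7.73
eef_pos: [0.4209, -0.1938, 0.2931]
tool_rot: [0.733, 0.68, -0.003, -0.001]
ft_force: [0.4, 1.2, -2.3]
grip_width: 0.0172
grasp_force: 61.0
clock: 7.9
eef_pos: [0.4245, -0.1891, 0.293]
tool_rot: [0.728, 0.686, 0.001, -0.002]
ft_force: [-0.5, 0.3, -1.4]
grip_width: 0.0168
grasp_force: 61.0
[   0.489   -0.887 -195.992] [-0.005 -0.002 -0.005] [-0.421  0.159  0.005  1.421  0.004  1.21 ]
```

View pics/s4.png

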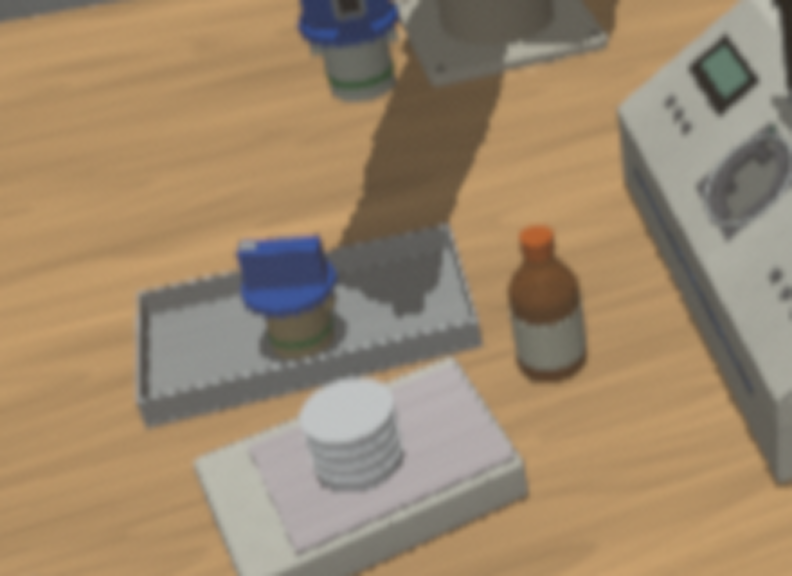

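The crop shows the cartridge held at (355,50), the port empty at (750,180), and the right end of the tray free at (400,290). Lowering.

```bash
python3 -m inch '[0,0,-40,0,0,0,0,0,0,-80,0,0,0,0,0,-1,-120,0,0,0,0,0,-1,-150,0,0,0,0,0,-1,-175,-0.005,0,-0.005,0,0,-1,-190,-0.005,0,-0.005,0,0,-1,-195,-0.005,0,-0.005,0,0,-1,-195,-0.005,0,-0.005,0]'; python3 -m inch '[0,0,-2,0,0,0,0,0,0,-2,0,0,0,0,0,0,-4,0,0,0,0,0,0,-4,0,0,0,0]'
```

```text
clock: 8.62
eef_pos: [0.4236, -0.1908, 0.0973]
tool_rot: [0.731, 0.683, -0.002, -0.001]
ft_force: [-0.3, 0.6, -2.0]
grip_width: 0.0173
grasp_force: 60.9
clock: 8.95
eef_pos: [0.4253, -0.1921, 0.096]
tool_rot: [0.731, 0.682, -0.001, 0.002]
ft_force: [0.9, 0.5, -1.3]
grip_width: 0.0173
grasp_force: 60.9
```

```bash
for i in 1 2; do :; done; python3 -m inch '[0,0,-1,0,0,0,0,0,0,-2,0,0,0,0,0,0,-2,0,0,0,0]'; python3 -m inch '[0,0,-1,0,0,0,0,0,0,-1.5,0,0,0,0,0,0,-1.5,0,0,0,0]';
```

```text
clock: 9.2
eef_pos: [0.4246, -0.1918, 0.0933]
tool_rot: [0.731, 0.682, -0.001, 0.001]
ft_force: [-0.5, 0.8, -2.6]
grip_width: 0.0167
grasp_force: 60.9
clock: 9.45
eef_pos: [0.4245, -0.1918, 0.0916]
tool_rot: [0.731, 0.682, -0.002, 0.001]
ft_force: [0.7, -0.9, -1.3]
grip_width: 0.0174
grasp_force: 60.9
```

```bash
python3 -m inch '[0,0,-1,0,0,0,0,0,0,-1,0,0,0,0]'; python3 -m inch '[0,0,-1,0,0,0,0,0,0,-1,0,0,0,0]';python3 -m inch '[0,0,-1,0,0,0,0,0,0,-1,0,0,0,0]'
```

```text
clock: 9.62
eef_pos: [0.4245, -0.1918, 0.0905]
tool_rot: [0.731, 0.682, -0.002, 0.001]
ft_force: [0.3, 1.2, -1.1]
grip_width: 0.0169
grasp_force: 60.9
clock: 9.78
eef_pos: [0.4247, -0.1919, 0.0897]
tool_rot: [0.731, 0.682, -0.001, 0.001]
ft_force: [0.4, -0.2, -2.0]
grip_width: 0.017
grasp_force: 61.0
clock: 9.95
eef_pos: [0.4248, -0.192, 0.0896]
tool_rot: [0.731, 0.682, -0.001, 0.001]
ft_force: [-1.8, -0.0, 5.8]
grip_width: 0.0171
grasp_force: 62.0
```

Contact felt. Releasing and rising.

```bash
python3 -m inch '[0,0,0,0,0,0,30,0,0,0,0,0,0,50,0,0,0,0,0,0,50,0,0,0,0,0,0,50,0,0,0,0,0,0,50]'; python3 -m inch '[0,0,20,0,0,0,50,0,0,60,0,0,0,50,0,0,100,0,0,0,50,0,0,140,0,0,0,50,0,0,180,0,0,0,50,0,0,200,0,0,0,50,0,0,200,0,0,0,50]'
python3 - <<'E'
from g import *
a=bot.camera("scene")[120:310,130:350]; cv2.imwrite("pics/s5.png",cv2.resize(a,None,fx=3,fy=3,interpolation=cv2.INTER_CUBIC))
P,F=frame(.5484,.0676,np.radians(87.4)); es=[ext("scene"),ext("top")]; bot.camera("top")
for c,e in zip(("scene","top"),es):
  for n in("flap_edge","flap_hinge"):
    print(c,n,[(np.round(k["uv"],1),round(k["confidence"],2)) for k in bot.spot_point(c,n)[:2]])
  print([(round(t,2),proj(c,P+F@np.array([.067-np.cos(t)*.115,0,.0045+np.sin(t)*.115]))[0]) for t in(1.9,2.1,2.3)], proj(c,P+F@[.067,0,.0045]))
o=bot.get_obs(); print(o["joint_pos"],o["eef_pos"],F)
E
```

```text
clock: 10.37
eef_pos: [0.4246, -0.1918, 0.0886]
tool_rot: [0.731, 0.682, -0.001, 0.001]
ft_force: [0.7, 0.1, -0.9]
grip_width: 0.0428
grasp_force: 0.0
clock: 10.95
eef_pos: [0.4271, -0.1929, 0.2944]
tool_rot: [0.731, 0.682, 0.001, 0.006]
ft_force: [1.0, -0.9, -0.1]
grip_width: 0.0427
grasp_force: 0.0
scene flap_edge [(array([321.7, 143.1]), 0.98)]
scene flap_hinge [(array([323.7, 183.6]), 0.63)]
[(1.9, array([314.232, 148.668])), (2.1, array([322.315, 145.651])), (2.3, array([330.437, 144.217]))] [[325.475 182.231]]
top flap_edge [(array([313.5, 186.6]), 0.52)]
top flap_hinge [(array([306.8, 196.4]), 0.49)]
[(1.9, array([322.356, 188.6  ])), (2.1, array([311.863, 186.793])), (2.3, array([301.218, 185.518]))] [[309.155 198.664]]
[-0.422  0.161 -0.008  1.405 -0.003  1.218] [ 0.424 -0.191  0.287] [[ 0.037 -0.999 -0.026]
 [ 0.818  0.045 -0.573]
 [ 0.574  0.     0.819]]
```

View pics/s5.png

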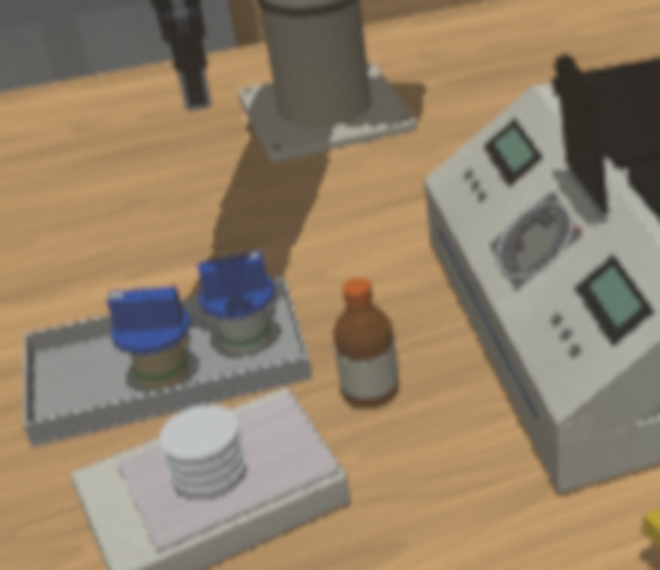

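Both cartridges stand in the tray (spent at crop (238,305), old at (150,335)). The bottle and dishes are untouched, the port is empty, and the flap is upright at (580,130), hinge about 2.07. Next, shut the fingers and go over and behind the flap.

```bash
python3 -m inch '[0,0,40,0,0,0,0,0,0,85,0,0,0,0,126,354,85,0,0,0,0,126,354,85,0,0,0,0,126,354,85,0,0,0,0,126,354,85,0,0,0,0,126,354,85,0,0,0,0,126,354,85,0,0,0,0]'; python3 -c "
from h import *
print(bot.get_obs()['eef_pos'],bot.get_obs()['joint_pos'])"
```

```text
clock: 11.92
eef_pos: [0.5084, 0.0456, 0.3712]
tool_rot: [0.731, 0.682, -0.003, 0.0]
ft_force: [1.0, -1.0, 0.1]
grip_width: -0.0003
grasp_force: 0.0
[0.50835776 0.04555489 0.37118277] [ 0.09131034  0.24973685  0.31980308  1.64452921 -0.00351237  1.73195248]
```

```bash
python3 -m inch '[42,117,0,0,0,0,0,42,117,0,0,0,0,0,42,117,0,0,0,0,0,42,117,0,0,0,0,0,42,117,-30,0,0,0,0,42,117,-65,0,0,0,0,42,117,-96,0,0,0,0,42,117,-96,0,0,0,0]'; python3 - <<'E'
from h import *
cv2.imwrite("pics/w6.png",bot.camera("wrist")); a=bot.camera("scene")[80:240,230:450]; cv2.imwrite("pics/s6.png",cv2.resize(a,None,fx=3.6,fy=3.6,interpolation=cv2.INTER_CUBIC))
E
```

```text
clock: 12.58
eef_pos: [0.5455, 0.1593, 0.2671]
tool_rot: [0.731, 0.682, -0.01, -0.003]
ft_force: [-0.7, 0.0, -1.6]
grip_width: 0.0001
grasp_force: 0.0
```

View pics/s6.png

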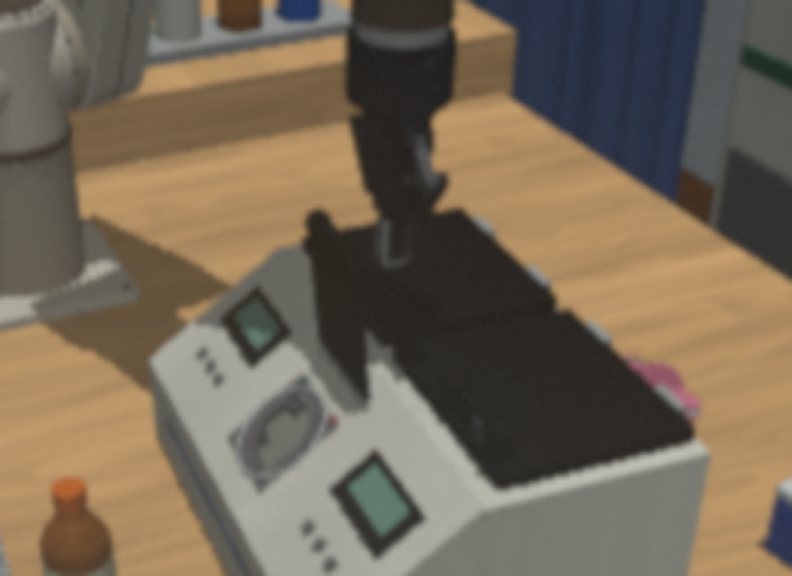

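Fingers at crop (395,245) are behind the flap (340,310). Sweeping it forward and down.

```bash
python3 -m inch '[0,-20,0,0,0,0,0,0,-39,0,0,0,0,0,-1,-56,-2,0,0,0,0,-1,-73,-9,0,0,0,0,-2,-88,-19,0,0,0,0,-2,-101,-31,0,0,0,0,-3,-115,-54,0,0,0,0,-3,-115,-54,0,0,0,0]'; python3 - <<'E'
from h import *
bot.camera("scene");o=bot.get_obs(); print(o["eef_pos"],o["ft_force"])
print([(k["uv"],k["confidence"]) for k in bot.spot_point("scene","flap_edge")[:2]])
P,F=frame(.5484,.0676,np.radians(87.4))
for t in(.6,.8,1,1.2,1.4,1.6): print(t,proj("scene",P+F@np.array([.067-np.cos(t)*.115,0,.0045+np.sin(t)*.115])))
E
```

```text
clock: 13.35
eef_pos: [0.5473, 0.0433, 0.2221]
tool_rot: [0.732, 0.681, -0.002, 0.001]
ft_force: [-1.5, -0.5, -0.3]
grip_width: 0.0003
grasp_force: 0.0
[0.54771618 0.04454468 0.22351579] [-0.12932025  0.36019094 -0.38017453]
[([287.5, 177.2], 0.65)]
0.6 [[285.95390322 191.57234954]]
0.8 [[286.21634236 184.23303618]]
1 [[288.13907369 176.6418997 ]]
1.2 [[291.68429973 169.14511685]]
1.4 [[296.72299706 162.10228274]]
1.6 [[303.03674034 155.86158185]]
```

```bash
python3 -m inch '[0,-8,-17,0,0,0,0,0,-12,-33,0,0,0,0,0,-11,-47,0,0,0,0,0,-9,-57,0,0,0,0,0,-3,-70,0,0,0,0,0,-3,-70,0,0,0,0]'; python3 - <<'E'
from h import *
o=bot.get_obs(); print(o["eef_pos"],o["ft_force"],o["joint_pos"])
a=bot.camera("scene")[80:240,230:450]; cv2.imwrite("pics/s7.png",cv2.resize(a,None,fx=3.6,fy=3.6,interpolation=cv2.INTER_CUBIC))
E
```

```text
clock: 13.95
eef_pos: [0.5475, 0.0441, 0.1521]
tool_rot: [0.731, 0.683, -0.002, 0.0]
ft_force: [-0.0, 0.0, -1.2]
grip_width: -0.0002
grasp_force: 0.0
[0.54745265 0.04406409 0.15206767] [-0.0330179   0.04349191 -1.21440829] [ 0.08171723  0.40118099 -0.03991472  1.1317014  -0.00273354  1.72051537]
```

Now press in small steps along the inward normal until contact force builds up.

```bash
python3 -m inch '[0,2,-3,0,0,0,0,0,3,-5,0,0,0,0,0,3,-5,0,0,0,0]'; python3 -m inch '[0,1,-2,0,0,0,0,0,1,-2,0,0,0,0]'; python3 -m inch '[0,1,-2,0,0,0,0,0,1,-2,0,0,0,0]'
```

```text
clock: 14.25
eef_pos: [0.5481, 0.0461, 0.1483]
tool_rot: [0.731, 0.682, -0.001, 0.001]
ft_force: [-0.1, 0.2, -0.0]
grip_width: -0.0
grasp_force: 0.1
clock: 14.42
eef_pos: [0.5477, 0.0468, 0.1458]
tool_rot: [0.731, 0.682, -0.001, 0.001]
ft_force: [-0.2, 0.6, 0.8]
grip_width: 0.0003
grasp_force: 0.3
clock: 14.58
eef_pos: [0.5478, 0.0471, 0.1452]
tool_rot: [0.731, 0.682, -0.001, 0.002]
ft_force: [-1.5, -2.1, 7.2]
grip_width: 0.0003
grasp_force: 3.6
```

```bash
python3 -m inch '[0,0.5,-1.5,0,0,0,0,0,0.5,-1.5,0,0,0,0]'; python3 -m inch '[0,0,30,0,0,0,0,0,-10,70,0,0,0,0,0,-30,110,0,0,0,0,0,-60,130,0,0,0,0,0,-90,130,0,0,0,0,0,-120,130,0,0,0,0,0,-150,130,0,0,0,0,0,-150,130,0,0,0,0]'; python3 - <<'E'
from h import *
im=bot.camera("scene")
print([(k["uv"],k["confidence"]) for k in bot.spot_point("scene","flap_edge")[:2]])
P,F=frame(.5484,.0676,np.radians(87.4))
for t in(0,.06,.12,.2): print(t,proj("scene",P+F@np.array([.067-np.cos(t)*.115,0,.0045+np.sin(t)*.115])))
cv2.imwrite("pics/s8.png",cv2.resize(im[110:310,130:350],None,fx=3,fy=3,interpolation=cv2.INTER_CUBIC))
E
```

```text
clock: 14.75
eef_pos: [0.5478, 0.0472, 0.145]
tool_rot: [0.732, 0.682, -0.001, 0.003]
ft_force: [-4.8, -3.2, 13.7]
grip_width: 0.0
grasp_force: 6.9
clock: 15.42
eef_pos: [0.5471, -0.1066, 0.272]
tool_rot: [0.733, 0.68, -0.002, 0.002]
ft_force: [-0.1, 0.8, -0.6]
grip_width: -0.0001
grasp_force: 0.0
[([296.1, 206.7], 0.98)]
0 [[294.31359994 209.20624112]]
0.06 [[292.93823568 207.85154726]]
0.12 [[291.66846987 206.39329736]]
0.2 [[290.14987835 204.29476082]]
```

View pics/s8.png

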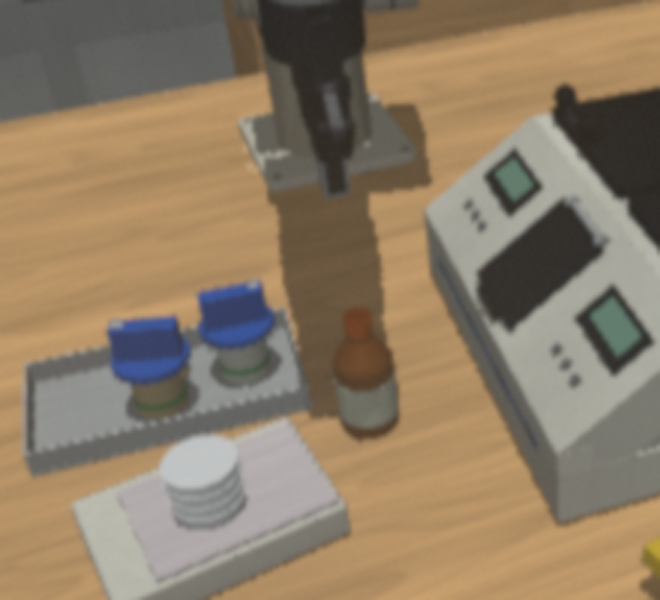

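The picture shows the flap lying flat over the port at crop (540,265). It pressed against a hard stop at about 14 N. Both cartridges are upright at (238,330) and (150,365), and the bottle and dishes are in place.

```bash
python3 -c "
from workcell import bot
print(bot.job_done())"
```

```text
the job is handed in; nothing more can be done
None
```

The spent filter stands upright in the tray beside the old cartridge, the dust flap is shut over the empty port, the other cartridge, bottle and dishes were left standing where they were, and the job is handed in at about 15.5 s; no verdict was returned.

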